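# Set the red-ringed seed grinder two clicks off zero

### The arm

A 6-joint arm with a two-finger parallel gripper is mounted at the origin on a cart in front of the work surface, level with it; the furniture and walls round the work are solid. World frame = base frame: x ahead of the robot, y to its left, z up, the work surface at z = 0. Lengths are in m, angles in rad, forces in N, time in s.
With the tool pointing down it reaches from about 0.225 to 0.725 m from the base axis. Payload 3.1 kg.
Tool frame: the origin (TCP) lies at the very end of the fingers, on their centre line; the grasp point (between the pads) lies behind it (ctrl.grip_point_offset is the z of the grasp point in the tool frame, in m); z points along the fingers, y is the line along which they close (so a half turn about z gives the same grasp; the last joint's range is limited). The gripper opens to 85 mm and grips with 20 to 120 N. Pads are 22 mm wide; open, the fingers measure 114 mm over their backs; the gripper's body (76 mm by 85 mm) begins 54 mm behind the grasp point. The pads swing forward as they close: fully open they stand 13 mm farther back than shut.
Start: joints at [-1.373, 0.048, 0.099, 1.622, 0, 1.443], TCP at [0.168, -0.497, 0.231] pointing down, gripper open.
Joint ranges: [-2.91, 2.91], [-0.99, 1.94], [-1.21, 1.42], [-2.12, 2.29], [-1.49, 1.47], [-3.14, 3.14]. Speed limits (rad/s): [2.79, 2.79, 3.14, 3.14, 3.14, 3.14].

### API

Orientations are given as a rotation vector (axis times angle).
In Python, from workcell import ctrl gives the robot as it stands.
- The arm moves only by the shell command python3 -m pendant 'ROWS' [FORCE]. ROWS is JSON, one flat list of numbers, 5 for each row, row after row: the gripper's target within -1 to 1 (shut at 1, half-way at 0, fully open at -1), then the shift along the world's x, y, z in mm, then the turn about the world's z in degrees. In form: [jaw, x, y, z, yaw, jaw, x, y, z, yaw, ...]. A call has 1 to 5 rows; each row is the pose to reach, as a shift and turn from the pose commanded when the call began; what a row does not reach only later rows make up. A row lasts 1/12 s, in which the tool goes at most 41.7 mm and 7.16 degrees, less where a joint would pass 70% of its speed; a pose out of reach is approached as far as the arm can. A call with a gripper value outside its range is refused whole. The fingers move at their own pace and stop on an object; FORCE is the grip in N (left out, the last holds). Time passes only in rows, so rows that repeat a pose let the fingers close. It gives the time, the measured TCP pose, the force, the opening and the grip force at its end, in the units of the state.
- ctrl.get_state(): the state, without advancing time (a new reading comes with each control period).
- ctrl.capture(name): name is "scene" or "top" or "wrist"; returns (picture, depth): 400x640x3 uint8, red, green, blue; 400x640 float32, m along the optical axis (not along the pixel's ray), 0 where there is no reading.
- ctrl.get_calibration(name): a dict with "camera_matrix" (3x3 intrinsics, pixels), "R" (3x3) and "t" (3): a world point X has camera coordinates R X + t. Camera axes: x right, y down, z forward; pixel columns grow to the right and rows downward; lengths in m; the calibration is good to about 2 mm. A picture is of the moment at which its call begins: read the wrist's pose just before it. get_calibration takes no time and is no camera call; for the wrist camera it gives the pose at the moment of the call.
- ctrl.close_job(): hands the job in; it is judged then, once.
The state is a dict: "t": time; "joints": joint angles; "joint_vel": joint speeds; "joint_torque": joint torques, N m; "position": TCP position; "tool_rot": TCP orientation; "force": force on the tool from outside, world axes, zero at the start; "moment": the same for the moment, N m; "grip_width": finger opening in m; "grip_force": force on a finger pad.
Only numpy, scipy, OpenCV 4.12 (cv2) and the standard library are available. Lean on these libraries where they do the work, as an engineer would, in place of code of your own. Each camera call takes 0.05 s, during which the arm holds its last target. There are 200 camera calls.

### The job

The seed grinder with the red ring needs its fineness set: turn its red ring clockwise (seen from above) until the burrs touch and the ring comes to its stop, then back it off anticlockwise by two clicks, so that the ring's white pointer stands at the second white line of the dial (48 degrees from the red line), and let go. Leave the setting of the blue-ringed grinder alone.

Things in the scene. Friction and masses are not known exactly. Their poses are not given: they have to be found in the camera images.
- red_grinder: The grinder to set: squat aluminium cylinder fixed to the table, 94 mm across its black foot (origin: centre of its underside), with a flat black dial 90 mm across at 96 mm height and, along its -x, a chute and small steel cup. On its dial: a red line along -x, then five white lines, each 24 degrees on anticlockwise. A twin with a blue ring stands nearby; either may be left or right.
- red_grip (a point): Point on the red ring's upright axis, 126 mm above the table, at the height to grip. The ring is a round ribbed knob, 46 mm across, from 100 mm to its top at 140 mm (54 mm flange below that); take it from above at any angle. A white pointer line runs from its centre to its edge and down its side, along the point's -x; z is up.
- red_ring (a joint): Red ring's angle in rad: 0 = burrs touch, hard stop, pointer at the red line; grows anticlockwise seen from above. One click (one line) = 24 degrees = 0.419 rad, two = 0.838. Starts between 0.5 and 1.3; another stop at 2.0. Turns with friction of 0.08 N m and stays where it is left; clicks are shown by the lines only and cannot be felt.
- blue_pointer (a point): Outer end of the white pointer line on top of the blue ring of the other grinder, otherwise alike, a bystander; 22.5 mm from that ring's axis (the axis lies along the point's +x from here) and 140 mm above the table.

How it is judged:
On the way:
1. the red ring has been turned to its stop, burrs touching (within 0.1 rad of 0) (value of joint red_ring below 0.1 rad), for 0.1 s.
At the end, for the whole second after the job is handed in: After having been at its stop, the red ring rests two clicks (48 degrees, give or take 12 degrees, half a click) anticlockwise of it; the blue ring stands as it stood at the start (its pointer within 6 mm) (value of joint red_ring between 0.628 and 1.048 rad and velocity of joint red_ring between -0.05 and 0.05 rad/s and distance of blue_pointer from where it was at the start of the episode below 0.006 m); the robot touches nothing.
It fails at once if the blue ring is turned (its pointer moved by more than 6 mm) (distance of blue_pointer from where it was at the start of the episode above 0.006 m).
It also fails if it takes over 32 s, if anything falls off the work surface, if the arm or the gripper's body presses on something with over 40 N, if the wrist force passes 120 N, or if a joint passes its speed limit or range.

## Working session

There is one attempt and no reset: what is moved stays moved. The work goes in short steps, Python scripts to look and compute and a shell command to move; the robot and the scene stay as the last step left them, time stands still between calls to the robot, and variables do not carry over. Pictures are saved under pics/ and viewed, at most 10 in all, crops included, and the job is handed in when it is done.

```bash
mkdir -p pics
cat > h.py <<'E'
import numpy as np, cv2
from workcell import ctrl
def cast(c,u,v,z):
    K,R,t=[np.array(c[k],float) for k in("camera_matrix","R","t")]
    t=t.ravel(); d=R.T@np.linalg.inv(K)@np.array([u,v,1.]); o=-R.T@t
    return o+d*(z-o[2])/d[2]
def save(n,im): cv2.imwrite(n,im[:,:,::-1])
E
python3 - <<'E'
from h import *
print(ctrl.get_state()['t'],ctrl.grip_point_offset, ctrl.get_state()['tool_rot'])
c=ctrl.get_calibration("top");im,d=ctrl.capture("top");save("pics/top.png",im)
hsv=cv2.cvtColor(im,cv2.COLOR_RGB2HSV)
h,s,v=cv2.split(hsv)
for n,m in(("red",((h<8)|(h>172))&(s>120)&(v>60)),("blue",(h>100)&(h<130)&(s>120)&(v>60))):
    k,l,st,ce=cv2.connectedComponentsWithStats(m.astype(np.uint8))
    for i in range(1,k):
        if st[i,4]>60: print(n,st[i],ce[i],cast(c,*ce[i],0.14))
E
```

```text
0.0 -0.0187 [-3.09767655e+00 -5.09109881e-01  8.25229857e-05]
red [315  65   9  45 294] [318.96938776  86.71768707] [ 0.75187959 -0.00388523  0.14      ]
red [211 202  27  31 488] [224.0942623  214.45491803] [0.45369375 0.2000785  0.14      ]
red [201 262  26  27 410] [213.42195122 275.28780488] [0.32172005 0.21647931 0.14      ]
blue [256  13  42  27 237] [276.14345992  25.16877637] [0.90411748 0.09961528 0.14      ]
blue [382 192  24  24 399] [393.32330827 203.86716792] [ 0.48163343 -0.17177895  0.14      ]
```

View pics/top.png

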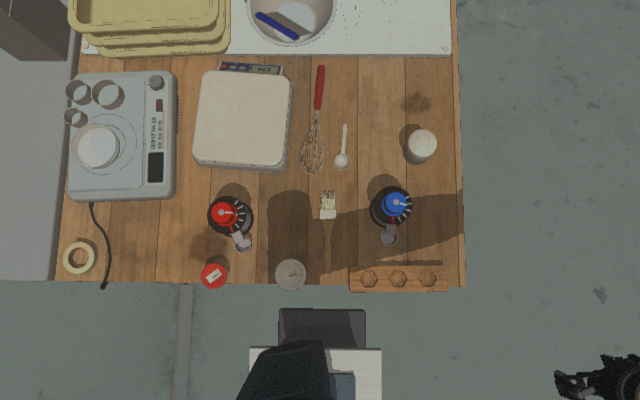

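The top view shows the red-ringed grinder at about (226,212), with its chute towards (243,243). The blue one is at (393,204). I'll go over the red one with the tool raised.

```bash
python3 -m pendant '[-1,0,0,40,6,-1,10,20,75,12,-1,25,55,80,18,-1,40,90,80,24,-1,55,125,80,30]' >/dev/null
python3 -m pendant '[-1,15,35,0,6,-1,30,70,0,12,-1,45,105,0,18,-1,60,140,0,24,-1,75,175,0,30]' >/dev/null
python3 -m pendant '[-1,15,35,0,6,-1,30,70,0,12,-1,45,105,0,18,-1,60,140,0,24,-1,75,175,0,30]'
python3 -m pendant '[-1,15,37,0,6,-1,30,74,0,12,-1,45,111,0,18,-1,60,148,0,24,-1,75,185,0,30]'
python3 -m pendant '[-1,5,37,0,0,-1,5,37,0,0]'
python3 - <<'E'
from h import *
s=ctrl.get_state();print(s['t'],s['joints'],s['position'])
im,d=ctrl.capture("wrist");save("pics/w1.png",im)
E
```

```text
t: 1.3
position: [0.373, -0.0204, 0.3108]
tool_rot: [-1.825, -2.557, 0.0]
force: [1.3, -1.1, -0.5]
grip_width: 0.0852
grip_force: 0.0
t: 1.72
position: [0.448, 0.1648, 0.3106]
tool_rot: [-1.1, -2.942, 0.001]
force: [0.6, -1.2, 0.4]
grip_width: 0.0851
grip_force: 0.0
t: 1.88
position: [0.4529, 0.2053, 0.3088]
tool_rot: [-1.097, -2.939, -0.002]
force: [0.3, -1.0, -0.0]
grip_width: 0.0853
grip_force: 0.0
1.8833 [0.28850654 0.01350881 0.22003475 1.78014215 0.00337502 1.00298538] [0.45289517 0.20530763 0.308818  ]
```

View pics/w1.png

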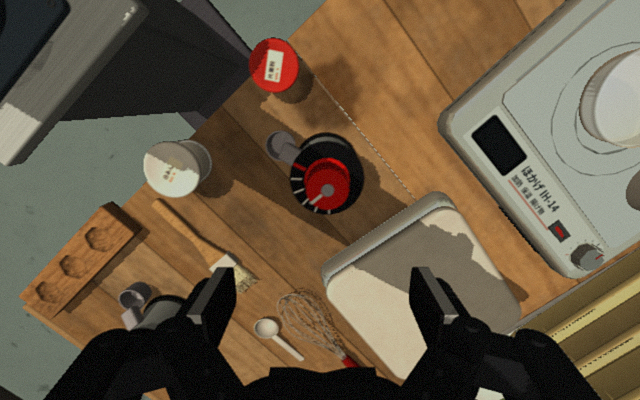

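The wrist view shows the red ring at about (326,188) with its grey hub, the white pointer going towards (305,207), and the chute to the upper left at (283,148). Next I measure the axis in both views.

Run:
```python
from h import *
c=ctrl.get_calibration("wrist");im,d=ctrl.capture("wrist")
crop=im[125:220,270:375]
save("pics/w1c.png",cv2.resize(crop,None,fx=5,fy=5,interpolation=cv2.INTER_CUBIC))
print(cast(c,327,190,.14),cast(c,305,207,.14), cast(c,327,190,.12))
ct=ctrl.get_calibration("top");it,_=ctrl.capture("top")
save("pics/t1c.png",cv2.resize(it[185:260,195:265],None,fx=7,fy=7,interpolation=cv2.INTER_CUBIC))
for n,i,cc,(x0,y0,x1,y1) in(("w",im,c,(270,125,375,220)),("t",it,ct,(195,185,265,260))):
    h,s,v=cv2.split(cv2.cvtColor(i[y0:y1,x0:x1],cv2.COLOR_RGB2HSV))
    m=(((h<8)|(h>172))&(s>120)&(v>150)).astype(np.uint8)
    k=cv2.morphologyEx(m,cv2.MORPH_OPEN,np.ones((3,3)))
    cs=max(cv2.findContours(k,0,2)[0],key=cv2.contourArea)
    (u,w),r=cv2.minEnclosingCircle(cs); print(n,u+x0,w+y0,r,cast(cc,u+x0,w+y0,.14))
```

```text
[0.45965558 0.20213963 0.14      ] [0.45850572 0.17170871 0.14      ] [0.46417808 0.1985565  0.12      ]
w 336.5 159.0 6.265082359313965 [0.44102837 0.23107763 0.14      ]Traceback (most recent call last):
  File "<stdin>", line 12, in <module>
ValueError: max() iterable argument is empty
```

View pics/w1c.png

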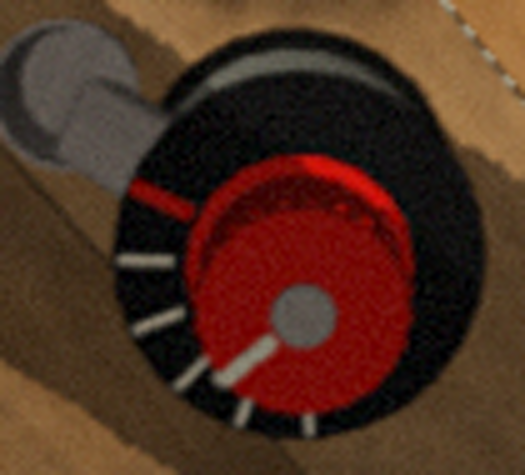

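View pics/t1c.png

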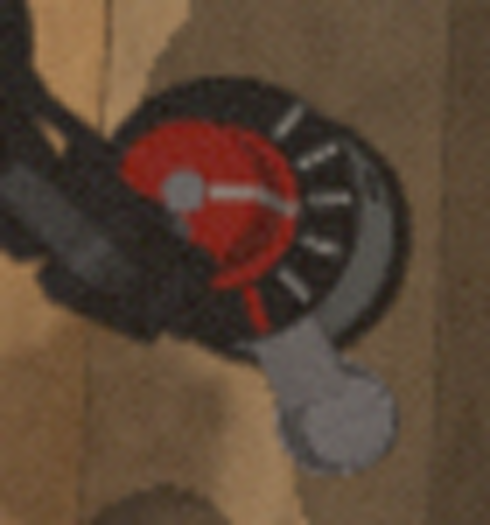

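In the wrist crop the hub is at (330.4,188.0), the pointer end at (314,201.5), and the red line runs from (296.5,162) to (308.5,168). In the top crop the hub is at about (221.3,212.1).

Run:
```python
from h import *
c=ctrl.get_calibration("wrist");ct=ctrl.get_calibration("top")
W=lambda x,y,z:cast(c,270+(x+.5)/5-.5,125+(y+.5)/5-.5,z)
T=lambda x,y,z:cast(ct,195+(x+.5)/7-.5,185+(y+.5)/7-.5,z)
for z in(.135,.14,.145):print(z,W(302,315,z),T(184,190,z))
a=lambda p,q:np.degrees(np.arctan2(*(q-p)[1::-1]))
hub=W(302,315,.14)
print("ptr w",a(hub,W(217,380,.14)),np.linalg.norm(hub-W(217,380,.14)),"t",a(T(184,190,.14),T(258,193,.14)))
print("red w",a(W(190,215,.096),W(130,183,.096)),"t",a(T(248,290,.096),T(263,330,.096)))
print("dialred from hub",a(hub,W(130,183,.096)*[1,1,0]+[0,0,.14]), "white2",a(hub,W(135,330,.096)),"dial rad",np.linalg.norm((hub-W(130,183,.096))[:2]))
print("dial centre (contour mid)",W(300,253,.096))
s=ctrl.get_state();print(s['position'],s['t'])
```

```text
0.135 [0.46142538 0.20225608 0.135     ] [0.46028146 0.20882333 0.135     ]
0.14 [0.46028848 0.20309493 0.14      ] [0.4596758  0.20753151 0.14      ]
0.145 [0.45915159 0.20393379 0.145     ] [0.45907014 0.20623969 0.145     ]
ptr w -92.69563064424484 0.023293955751374665 t -91.6358636087153
red w -159.91888428055472 t -156.94416121917365
dialred from hub -157.84249562670465 white2 -109.02553165235311 dial rad 0.04435533942044944
dial centre (contour mid) [0.45835671 0.20540042 0.096     ]
[0.45254068 0.1996566  0.31049409] 2.0333
```

The axis is at (0.460,0.205), checked in both views. The pointer stands about 66° (1.15 rad) from the red line, which is inside the given range. I'll centre over it and descend to TCP z = 0.108.

```bash
python3 -m pendant '[-1,7,5,-25,0,-1,7,5,-60,0,-1,7,5,-95,0,-1,7,5,-115,0,-1,7,5,-115,0]'
python3 - <<'E'
from h import *
c=ctrl.get_calibration("wrist");im,d=ctrl.capture("wrist");save("pics/w2.png",im)
E
```

```text
t: 2.45
position: [0.4564, 0.2018, 0.1903]
tool_rot: [-1.11, -2.93, 0.011]
force: [-0.4, -0.2, -1.1]
grip_width: 0.0856
grip_force: 0.0
```

View pics/w2.png

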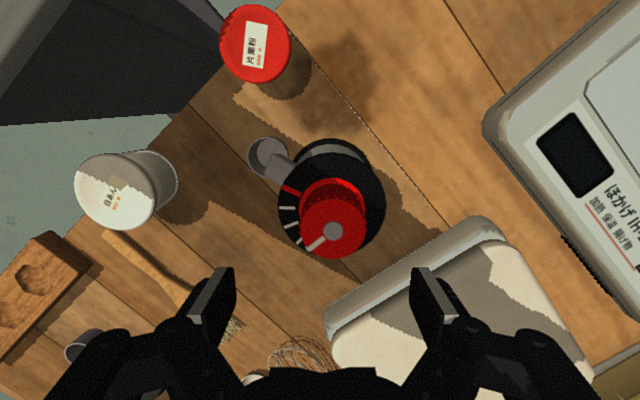

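The hub is at (333,231) and the finger midline at about column 322, with the fingers still above the ring.

Run:
```python
from h import *
c=ctrl.get_calibration("wrist");s=ctrl.get_state()
print(s['position'],s['t'],cast(c,333,231,.14), cast(c,332,199,.096))
```

```text
[0.45789114 0.20243379 0.19360418] 2.5 [0.46405134 0.20640981 0.14      ] [0.45716542 0.21288841 0.096     ]
```

```bash
python3 -m pendant '[-1,3,2,-30,0,-1,3,2,-60,0,-1,3,2,-85,0,-1,3,2,-85,0,-1,3,2,-85,0]'
python3 -m pendant '[0.3,0,0,0,0,0.3,0,0,0,0,0.3,0,0,0,0,0.6,0,0,0,0,0.6,0,0,0,0]' 30
python3 -m pendant '[1,0,0,0,0,1,0,0,0,0,1,0,0,0,0]' 30
```

```text
t: 2.92
position: [0.4631, 0.2059, 0.1124]
tool_rot: [-1.111, -2.939, 0.0]
force: [0.5, 0.5, 0.9]
grip_width: 0.0849
grip_force: 0.0
t: 3.33
position: [0.463, 0.2047, 0.1143]
tool_rot: [1.108, 2.937, -0.006]
force: [-5.0, -6.5, 9.2]
grip_width: 0.0446
grip_force: 30.6
t: 3.58
position: [0.463, 0.2047, 0.1143]
tool_rot: [1.108, 2.937, -0.006]
force: [-5.5, -5.8, 7.2]
grip_width: 0.0449
grip_force: 30.6
```

The grip is sound at 45 mm, which matches the ring. Now I turn clockwise to the stop, watching the moment.

```bash
python3 -m pendant '[1,0,0,0,-6,1,0,0,0,-12,1,0,0,0,-18,1,0,0,0,-24,1,0,0,0,-30]'
python3 -c "from h import *;print(ctrl.get_state()['moment'])"
python3 -m pendant '[1,0,0,0,-6,1,0,0,0,-12,1,0,0,0,-18,1,0,0,0,-24,1,0,0,0,-28]'
python3 -c "from h import *;print(ctrl.get_state()['moment'])"
python3 -m pendant '[1,0,0,0,-4,1,0,0,0,-6,1,0,0,0,-8,1,0,0,0,-8]'
python3 -c "from h import *;s=ctrl.get_state();print(s['moment'],s['joints'])"
```

```text
t: 4.0
position: [0.4613, 0.2035, 0.1143]
tool_rot: [1.838, 2.545, -0.011]
force: [-8.7, -9.8, 12.3]
grip_width: 0.0448
grip_force: 31.0
[-1.88282778  1.94242189  0.16339647]
t: 4.42
position: [0.4594, 0.2034, 0.1142]
tool_rot: [2.399, 2.026, -0.015]
force: [-13.2, -9.1, 15.2]
grip_width: 0.0451
grip_force: 31.2
[-1.8630635   2.78826631  0.12594129]
t: 4.75
position: [0.4589, 0.2035, 0.1143]
tool_rot: [2.531, 1.858, -0.016]
force: [-13.6, -9.0, 14.6]
grip_width: 0.0448
grip_force: 31.1
[-1.85676753  2.91887331 -0.02650975] [ 0.28683595  0.00474084 -0.17759975  1.39729229 -0.00475549  2.16189129]
```

```bash
python3 -m pendant '[1,-3,-2,3,-3,1,-3,-2,3,-6,1,-3,-2,3,-6]'
python3 -c "from h import *;s=ctrl.get_state();print(s['moment'],s['joints'][5])"
python3 -m pendant '[1,0,0,0,-3,1,0,0,0,-6,1,0,0,0,-6]'
python3 -c "from h import *;s=ctrl.get_state();print(s['moment'],s['joints'][5])"
```

```text
t: 5.0
position: [0.4588, 0.2045, 0.1146]
tool_rot: [-2.623, -1.727, 0.003]
force: [-3.7, -1.3, 0.3]
grip_width: 0.045
grip_force: 34.8
[-0.14137751  0.80329956  0.23800222] 2.263032624332898
t: 5.25
position: [0.4587, 0.205, 0.1146]
tool_rot: [-2.709, -1.587, 0.003]
force: [-4.6, -0.2, 0.9]
grip_width: 0.0448
grip_force: 31.2
[0.08707757 1.15542064 0.11347724] 2.36737441888733
```

Forces are relieved. I've turned 78° with no clear stop in the moment, so I'll look.

Run:
```python
from h import *
im,d=ctrl.capture("wrist");it,_=ctrl.capture("top")
a=cv2.resize(im[180:380,200:440],(480,400),interpolation=cv2.INTER_CUBIC)
b=cv2.resize(it[185:260,195:252],(304,400),interpolation=cv2.INTER_CUBIC)
save("pics/w3.png",np.hstack([a,b]))
```

```text
(no output)
```

View pics/w3.png

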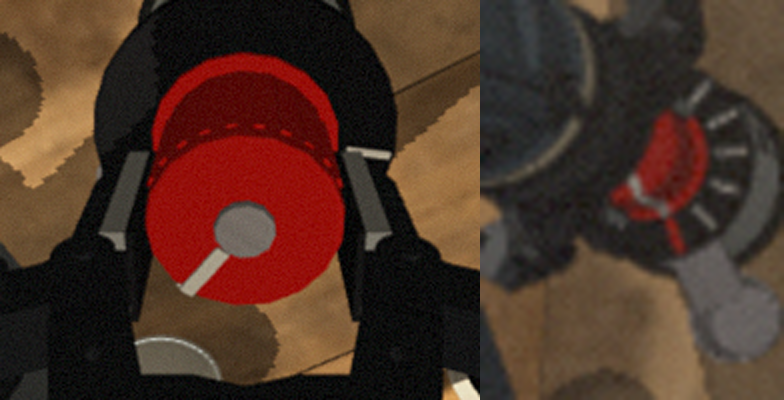

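The left view has the hub at (245,230) and the pointer tip at (188,290). In the right one (top camera) the pointer runs down the ring's side almost to the red line at (670,225).

Run:
```python
from h import *
c=ctrl.get_calibration("wrist");ct=ctrl.get_calibration("top")
W=lambda x,y,z:cast(c,200+(x+.5)/2-.5,180+(y+.5)/2-.5,z)
T=lambda x,y,z:cast(ct,195+(x-480)*57/304,185+y*75/400,z)
a=lambda p,q:np.degrees(np.arctan2(*(q-p)[1::-1]))
h=W(245,230,.14);print(h,a(h,W(188,290,.14)),np.linalg.norm(h-W(188,290,.14)))
A=np.array([.4595,.205,0])
print(T(632,183,.14),a(A,T(664,210,.14)),a(A,T(680,250,.096)),a(A,T(670,220,.096)),"line dir",a(T(668,222,.096),T(680,250,.096)))
```

```text
[0.45899777 0.20600031 0.14      ] -158.12444559668816 0.02137970004687985
[0.4429515  0.20084644 0.14      ] -146.96058355790865 -159.47563677620875 -159.68374367781897 line dir -154.36677275509965
```

The pointer is at -158°, on the red line, and the last 12° were slip, so the ring is at its stop. I'll press a little more, then back off 48°.

```bash
python3 -m pendant '[1,0,0,0,-4,1,0,0,0,-4,1,0,0,0,-4]' >/dev/null
python3 -m pendant '[1,0,0,0,6,1,0,0,0,12,1,0,0,0,18,1,0,0,0,24,1,0,0,0,29]' >/dev/null
python3 -m pendant '[1,0,0,0,6,1,0,0,0,12,1,0,0,0,18,1,0,0,0,20,1,0,0,0,20]'
python3 - <<'E'
from h import *
im,d=ctrl.capture("wrist")
save("pics/w4.png",cv2.resize(im[180:380,200:440],(480,400),interpolation=cv2.INTER_CUBIC))
E
```

```text
t: 6.43
position: [0.4606, 0.2045, 0.1146]
tool_rot: [1.895, 2.504, 0.001]
force: [-0.1, -0.2, -1.5]
grip_width: 0.0446
grip_force: 30.8
```

View pics/w4.png

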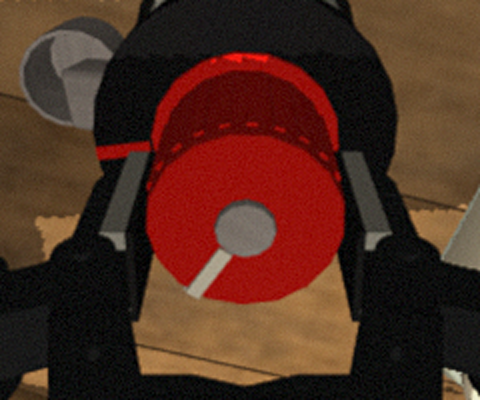

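Here the hub is at (245,230), the pointer tip at (194,293), and the red line runs from (100,154) to (150,148). I'll compute the angle between them.

Run:
```python
from h import *
c=ctrl.get_calibration("wrist")
W=lambda x,y,z:cast(c,200+(x+.5)/2-.5,180+(y+.5)/2-.5,z)
a=lambda p,q:np.degrees(np.arctan2(*(q-p)[1::-1]))
h=W(245,230,.14);p=a(h,W(194,293,.14));print(h,p,"red",a(h,W(100,154,.096)),a(W(150,148,.096),W(100,154,.096)))
```

```text
[0.46002025 0.20557563 0.14      ] -108.89873982173012 red -158.1947086648793 -156.81969006938442
```

The ring is at 49°, within tolerance of 48°. I'll open, lift and check.

```bash
python3 -m pendant '[0.3,0,0,0,0,-0.5,0,0,0,0,-1,0,0,0,0,-1,0,0,0,0,-1,0,0,0,0]'
python3 -m pendant '[-1,0,0,20,0,-1,0,0,50,0,-1,0,0,85,0,-1,0,0,120,0,-1,0,0,150,0]'
python3 -m pendant '[-1,0,0,0,0,-1,0,0,0,0,-1,0,0,0,0]'
python3 - <<'E'
from h import *
c=ctrl.get_calibration("wrist")
im,d=ctrl.capture("wrist");save("pics/w5.png",cv2.resize(im[100:260,220:420],(800,600)[0:1]*1+(640,) if 0 else (750,600),interpolation=cv2.INTER_CUBIC))
E
```

```text
t: 6.9
position: [0.4605, 0.2048, 0.1148]
tool_rot: [1.898, 2.503, 0.002]
force: [-0.0, -0.3, -0.7]
grip_width: 0.0854
grip_force: 0.0
t: 7.32
position: [0.4603, 0.2047, 0.2669]
tool_rot: [1.897, 2.502, 0.003]
force: [0.4, -0.3, 0.9]
grip_width: 0.0851
grip_force: 0.0
t: 7.57
position: [0.4601, 0.2047, 0.264]
tool_rot: [1.898, 2.503, 0.0]
force: [0.6, -0.7, -1.7]
grip_width: 0.0854
grip_force: 0.0
```

View pics/w5.png

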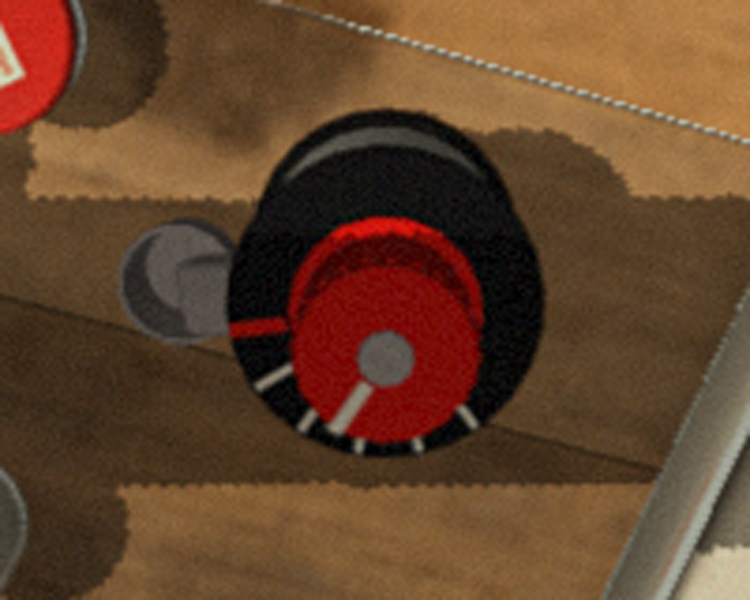

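The hub is at (386,358), the pointer tip at (337,430), and the red line's outer end at (231,329). The gripper is clear of the ring. I'll confirm the angle and hand in.

Run:
```python
from h import *
c=ctrl.get_calibration("wrist")
W=lambda x,y,z:cast(c,220+x/3.75,100+y*160/600,z)
a=lambda p,q:np.degrees(np.arctan2(*(q-p)[1::-1]))
h=W(386,358,.14);r=a(h,W(337,430,.14))-a(h,W(231,329,.096));print(h,r)
if 41<r<55: print(ctrl.close_job())
```

```text
[0.45915896 0.2066927  0.14      ] 50.21069435449871
the job is handed in; nothing more can be done
None
```

The red ring was turned to its stop, backed off to about 50° by the last measurement (target 48° ± 12°) and released; the blue grinder was left alone, and the job is handed in.

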